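# Mix the teal paint marker: load the bench mixer and set its speed knob to the index mark

### The job

The teal paint marker needs mixing: stand it cap up in the well of the bench mixer, all the way down. Then turn the mixer's speed knob so that its white pointer points straight at the orange mark on the grey ring around it, and let go. Do not turn that ring, and leave the other markers, the paint bottle and the brush cup where they stand.

Things in the scene. Friction and masses are not known exactly. Their poses are not given: they have to be found in the camera images.
- mixer: Bench paint mixer, fixed to the table: a cream box 170 (its x) x 270 (its y) x 80 mm high. Origin: centre of its underside; z up. Its flat top carries the well 75 mm to +y of the centre and the speed knob 75 mm to -y of it, both at x = 0. Nothing on it but the knob stands more than 8 mm above the top.
- well_mouth (a point): Centre of the well's mouth, level with the mixer's top (80 mm above the table). Round well with a black rim, 26 mm wide (32 mm at the chamfered mouth), 60 mm deep.
- well_floor (a point): Centre of the well's floor, 60 mm below the mouth. Axes as mixer.
- knob_grip (a point): Point on the speed knob's vertical axis at the height to grip it (TCP height): 116 mm above the table. The knob is a black disc 48 mm wide and 8 mm high, 5 mm above the mixer's top, with an upright grip bar across it: 46 mm long, 14 mm thick, its top 127 mm above the table. Its own x axis runs along the bar; the pointer end is at -x.
- knob_pointer (a point): Point of the knob 40 mm from its axis in the direction that the white line on the bar points to; it turns with the knob.
- speed_knob (a joint): Angle of the speed knob, rad, 0 to 4.0, growing clockwise seen from above; at 0 the pointer looks along the mixer's -x. It stays where it is left.
- index_mark (a point): The orange mark (a bar 19 mm long, 8 mm wide) on the grey index ring (a flat disc 100 mm wide, 4 mm high, under the knob), 40 mm from the knob's axis: the pointer has to point at it. The ring is stiff and need not be touched.
- index_ring (a joint): Angle of the orange mark, rad, same zero and sense as speed_knob, so the knob is set when both are equal.
- teal_marker: Teal paint marker, upright in the stand: cylinder 18 mm in diameter, 130 mm long, white barrel, teal cap forming the upper 45 mm; about 30 g. Origin: centre of its lower end; z along it towards the cap.
- red_marker: Same marker with a red cap; stays in the stand.
- yellow_marker: Same marker with a yellow cap; stays in the stand.
- stand: Fixed wooden marker stand, 60 (its x) x 180 (its y) x 45 mm high; three wells in a row along its y, 60 mm apart, 21.5 mm wide, 35 mm deep (floor 10 mm above the table). Origin: centre of its underside. A marker is best gripped by its cap with the fingers closing along the stand's x.
- paint_bottle: Blue paint bottle, 52 mm wide, about 120 mm tall, standing. Origin: centre of its underside. Leave alone.
- brush_cup: Brown cup with brushes, 76 mm wide at the rim, 90 mm tall, brushes up to 175 mm. Origin: centre of its underside. Leave alone.
Not all that is in view belongs to the job. Leave any green look-alike of the teal_marker alone.

How it is judged:
By the outcome, as a careful person would: the job done as asked, in the order asked, and still so for the second after the job is handed in, with the robot touching nothing.
It also fails if it takes over 64 s, if anything falls off the work surface, if the arm or the gripper's body presses on something with over 40 N, if the wrist force passes 120 N, or if a joint passes its speed limit or range.

### The arm

A 6-joint arm with a two-finger parallel gripper is mounted at the origin on the work surface. World frame = base frame: x ahead of the robot, y to its left, z up, the work surface at z = 0. Lengths are in m, angles in degrees, forces in N, time in s.
With the tool pointing down it reaches from about 0.4 to 0.825 m from the base axis. Payload 7 kg.
Tool frame: the origin (TCP) lies between the finger pads, 19 mm behind the fingertips; this is the grasp point; z points along the fingers, y is the direction in which the jaws open and shut (so a half turn about z gives the same grasp; the last joint's range is limited). The gripper opens to 88 mm and grips with 3 to 60 N. Pads are 19 mm wide; open, the fingers measure 130 mm over their backs; the gripper's body (78 mm by 193 mm) begins 47 mm behind the grasp point.
Start: joints at [93.169, 20.546, 0.682, 0, -70.136, -16.507], TCP at [0.156, 0.657, 0.245] pointing down, gripper open.
Joint ranges: [-176.03, 176.03], [-82.01, 121.73], [-58.28, 71.71], [-173.87, 95.51], [-174.79, -0.11], [-173.66, 173.66]. Speed limits (degrees/s): [136.94, 136.94, 172.46, 180, 180, 180].

### API

Orientations are given as [roll, pitch, yaw] about the fixed x, y, z axes, in that order (R = Rz(yaw) Ry(pitch) Rx(roll)).
In Python, from plant import r gives the robot as it stands.
- The arm moves only by the shell command python3 -m inch 'ROWS' [OPENING] [FORCE]. ROWS is JSON, a list of rows, each an object of numbers: "x", "y", "z": the shift along the tool's x, y, z as a fraction of full scale; "yaw": the turn about the tool's z as a fraction of full scale. In form: [{"x": .., "y": .., "z": .., "yaw": ..}, ...]. A call has 1 to 5 rows; each row shifts and turns the pose as measured when the row begins, along the tool's axes as they then stand; what a row does not reach is not made up. Full scale, the value 1, is 0.025 m for a shift and 4 degrees for a turn. A row lasts 1/12 s, in which the tool goes at most 41.7 mm and 7.16 degrees, less where a joint would pass 70% of its speed; a pose out of reach is approached as far as the arm can. A call with a number of a shift or a turn outside -1 to 1 is refused whole. A call with a gripper value outside its range is refused whole. OPENING is the opening, from -1 (shut) to 1 (fully open), set as the call begins (- or left out, the last holds). The fingers move at their own pace and stop on an object; FORCE is the grip in N (left out, the last holds). Time passes only in rows, so rows that do not move let the fingers close. It gives the time, the measured TCP pose, the force and the opening at its end, in the units of the state.
- r.get_state(): the state, without advancing time (a new reading comes with each control period).
- r.capture(name): name is "scene" or "side" or "wrist"; returns (picture, depth): 384x512x3 uint8, red, green, blue; 384x512 float32, m along the optical axis (not along the pixel's ray), 0 where there is no reading.
- r.camera_info(name): a dict with "mtx" (3x3 intrinsics, pixels), "pose" (4x4, takes a point from camera to world coordinates). Camera axes: x right, y down, z forward; pixel columns grow to the right and rows downward; lengths in m; the calibration is good to about 2 mm. A picture is of the moment at which its call begins: read the wrist's pose just before it. camera_info takes no time and is no camera call; for the wrist camera it gives the pose at the moment of the call.
- r.close_job(): hands the job in, once; it reports no verdict.
The state is a dict: "time_s": time; "joints": joint angles; "qd": joint speeds; "joint_torque": joint torques, N m; "tcp_pos": TCP position; "eef_rot": TCP orientation; "contact_force": force on the tool from outside, world axes, zero at the start; "moment": the same for the moment, N m; "gripper_width": finger opening in m.
Only numpy, scipy, OpenCV 4.12 (cv2) and the standard library are available. Lean on these libraries where they do the work, as an engineer would, in place of code of your own. Each camera call takes 0.05 s, during which the arm holds its last target. There are 200 camera calls.

## Working session

There is one attempt and no reset: what is moved stays moved. The work goes in short steps, Python scripts to look and compute and a shell command to move; the robot and the scene stay as the last step left them, time stands still between calls to the robot, and variables do not carry over. Pictures are saved under pics/ and viewed, about 8 in all and at most 12, crops included, and the job is handed in when it is done.

```bash
mkdir -p pics; ls
python3 - <<'E'
from plant import r
import cv2,numpy as np
s=r.get_state();print({k:np.round(v,3).tolist() for k,v in s.items()})
ims=[]
for n in("scene","side"):
    p,d=r.capture(n);np.savez(f"pics/{n}.npz",p=p,d=d,m=r.camera_info(n)["mtx"],T=r.camera_info(n)["pose"])
    print(n,np.round(r.camera_info(n)["mtx"],1).tolist(),np.round(r.camera_info(n)["pose"],3).tolist())
    cv2.imwrite(f"pics/{n}.png",cv2.resize(p[:,:,::-1],(800,600)))
E
```

```text
pics
{'time_s': 0.0, 'joints': [93.168, 20.593, 0.634, -0.021, -70.135, -16.508], 'qd': [0.056, 0.06, -0.021, -0.097, -0.027, -0.026], 'joint_torque': [0.002, -58.272, 29.306, 6.997, 0.007, -0.0], 'tcp_pos': [0.156, 0.656, 0.244], 'eef_rot': [179.904, -0.008, -13.347], 'contact_force': [-0.649, 0.458, -0.254], 'moment': [-0.022, 0.002, -0.014], 'gripper_width': 0.087}
scene [[397.3, 0.0, 259.3], [0.0, 397.3, 181.7], [0.0, 0.0, 1.0]] [[-0.766, 0.547, -0.338, 0.987], [0.643, 0.64, -0.42, 0.429], [-0.013, -0.54, -0.842, 1.081], [0.0, 0.0, 0.0, 1.0]]
side [[458.4, 0.0, 257.1], [0.0, 458.4, 185.1], [0.0, 0.0, 1.0]] [[0.993, -0.07, 0.095, 0.5], [-0.118, -0.655, 0.746, -0.861], [0.009, -0.752, -0.659, 0.79], [0.0, 0.0, 0.0, 1.0]]
```

View pics/scene.png

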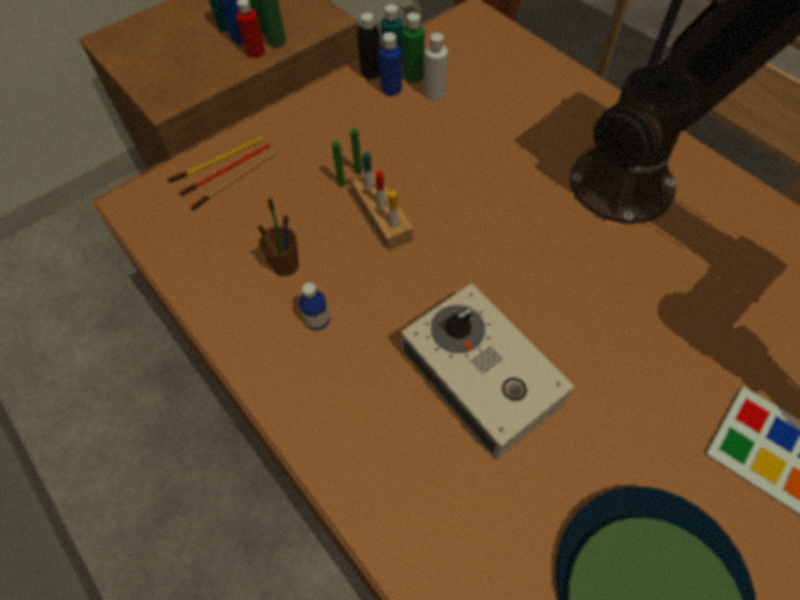

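View pics/side.png

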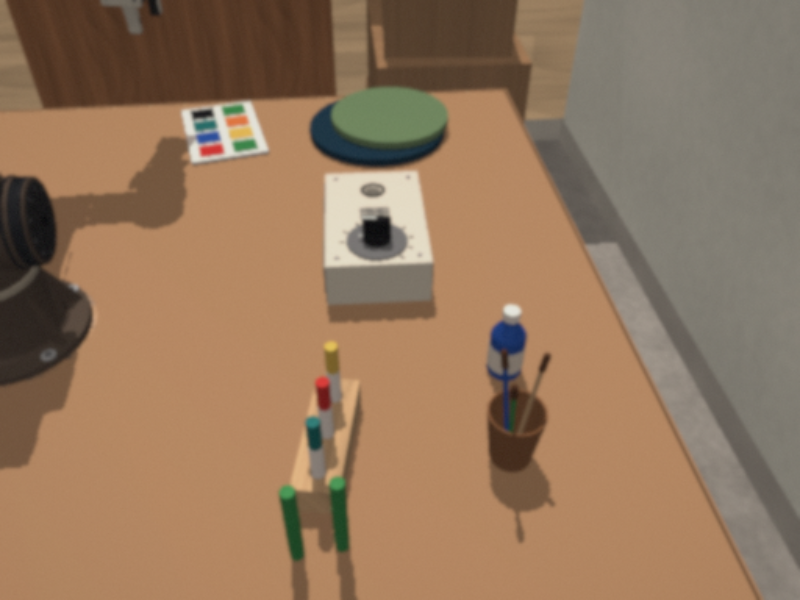

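Scene view (800x600): teal cap ~(367,160), red (380,180), yellow (392,198), well (514,389), knob (458,322), orange mark (469,345), green look-alikes (338,160) and (356,150). In the side view: teal (314,432), red (323,392), yellow (332,356), well (373,189), knob (376,225).

```bash
cat > h.py <<'E'
import numpy as np,cv2
def load(n):
    z=np.load(f"pics/{n}.npz");return z["p"],z["d"],z["m"],z["T"]
def cloud(d,m,T):
    v,u=np.mgrid[:d.shape[0],:d.shape[1]]
    c=np.stack([(u-m[0,2])/m[0,0]*d,(v-m[1,2])/m[1,1]*d,d],-1)
    return c@T[:3,:3].T+T[:3,3]
def ray(px,m,T,z):
    k=T[:3,:3]@np.linalg.solve(m,[px[0],px[1],1]);o=T[:3,3]
    return o+k*(z-o[2])/k[2]
def tri(obs):
    A=np.zeros((3,3));b=np.zeros(3);R=[]
    for px,m,T in obs:
        k=T[:3,:3]@np.linalg.solve(m,[px[0],px[1],1.]);k/=np.linalg.norm(k);P=np.eye(3)-np.outer(k,k);A+=P;b+=P@T[:3,3];R.append((P,T[:3,3]))
    x=np.linalg.solve(A,b);return x,[np.linalg.norm(P@(x-o)) for P,o in R]
E
python3 - <<'E'
from h import *
np.set_printoptions(precision=4,suppress=True)
px={"teal":[(367,161),(314,433)],"red":[(380,181),(323,393)],"yel":[(392,202),(332,358)],"well":[(514,389),(373,189)]}
Vs=[load("scene"),load("side")]
# refine caps by colour blob
hs={"teal":(85,100),"red":(0,6),"yel":(20,32)}
for k,q in px.items():
    obs=[]
    for (p,d,m,T),c in zip(Vs,q):
        c=np.array(c)*.64
        if k in hs:
            hsv=cv2.cvtColor(p,cv2.COLOR_RGB2HSV);a,b=hs[k]
            M=cv2.inRange(hsv,(a,110,50),(b,255,255));v,u=np.nonzero(M);s=np.hypot(u-c[0],v-c[1])<18
            u,v=u[s],v[s];c=np.array([u.mean(),v.mean()]);X=cloud(d,m,T)[v,u]
            print(k,"n",len(u),"px",c,"depth med",np.median(X,0),"ztop",np.percentile(X[:,2],95))
        obs.append((c,m,T))
    print(k,*tri(obs))
# mixer top
for (p,d,m,T) in Vs:
    C=cloud(d,m,T);s=(abs(C[...,2]-.08)<.006)&(p.min(-1)>110)&(d>0)&(C[...,0]>.3)
    xy=C[s][:,:2].astype(np.float32);print("mixer",len(xy),np.median(C[s][:,2]),cv2.minAreaRect(xy))
    hsv=cv2.cvtColor(p,cv2.COLOR_RGB2HSV);M=(cv2.inRange(hsv,(0,130,120),(12,255,255))>0)&(abs(C[...,2]-.085)<.01)
    if M.any(): print("mark",M.sum(),C[M].mean(0))
    s=(C[...,2]>.115)&(C[...,2]<.14)&(C[...,0]>.5)&(C[...,1]<.1)&(p.max(-1)<90)
    if s.any():print("knobtop",s.sum(),C[s].mean(0))
    for nm,(z0,z1) in {"stand":(.04,.05)}.items():
        s=(abs(C[...,2]-.045)<.004)&(C[...,1]<.0)&(d>0)
        if s.any():print(nm,s.sum(),np.median(C[s],0),cv2.minAreaRect(C[s][:,:2].astype(np.float32)))
p=Vs[0][0];cv2.imwrite("pics/crop.png",cv2.resize(p[80:290,190:380,::-1],None,fx=2.8,fy=2.8,interpolation=cv2.INTER_CUBIC))
E
```

```text
teal n 2 px [234.   99.5] depth med [ 0.4686 -0.3352  0.1422] ztop 0.14517409051687125
teal n 115 px [200.6522 276.5304] depth med [ 0.4657 -0.3483  0.1321] ztop 0.1425107077999013
teal [ 0.4638 -0.3459  0.1294] [np.float64(0.0021411575215046397), np.float64(0.0021411575215045816)]
red n 45 px [242.5556 114.9333] depth med [ 0.481  -0.2764  0.1266] ztop 0.14251914995973977
red n 159 px [206.6352 250.7799] depth med [ 0.4783 -0.2889  0.1309] ztop 0.14176283984262178
red [ 0.4781 -0.2809  0.121 ] [np.float64(0.00012998864758135146), np.float64(0.00012998864758131823)]
yel n 51 px [251.1961 127.5882] depth med [ 0.493  -0.2181  0.1274] ztop 0.14140891680091194
yel n 128 px [211.7812 227.8984] depth med [ 0.4904 -0.2307  0.1304] ztop 0.14203303836197376
yel [ 0.4905 -0.222   0.1208] [np.float64(0.0001069998841048322), np.float64(0.00010699988410465591)]
well [0.5819 0.216  0.0826] [np.float64(0.0007188003290510748), np.float64(0.0007188003290509327)]
mixer 3488 0.08042731394092517 ((0.576708197593689, 0.14053744077682495), (0.2669563293457031, 0.16696259379386902), 87.45071411132812)
mark 17 [0.5843 0.1031 0.0859]
knobtop 112 [ 0.6131 -0.0307  0.1253]
stand 728 [ 0.4819 -0.2886  0.0451] ((0.2944154739379883, -0.5947305560112), (1.0799384117126465, 0.7728463411331177), 78.7012939453125)
mixer 3661 0.08091246906524441 ((1.00634765625, 0.3540986478328705), (1.735473871231079, 0.5196062326431274), 39.36089324951172)
mark 8 [ 0.7324 -0.3049  0.0896]
knobtop 161 [ 0.6265 -0.0919  0.125 ]
stand 1737 [ 0.485  -0.301   0.0457] ((0.3909367024898529, -0.2162359356880188), (0.7467219233512878, 0.4307887852191925), 0.1868433654308319)
```

```bash
A='[{"x":1,"y":0.08,"yaw":0.55},{"x":1,"y":0.08,"yaw":0.55},{"x":1,"y":0.08,"yaw":0.55},{"x":1,"y":0.08,"yaw":0.55},{"x":1,"y":0.08,"yaw":0.55}]'
python3 -m inch '[{"x":1,"y":0.08,"yaw":0.55},{"x":1,"y":0.08,"yaw":0.55},{"x":1,"y":0.08,"yaw":0.55},{"x":1,"y":0.08,"yaw":0.55},{"x":1,"y":0.08,"yaw":0.55}]' 1
python3 -m inch '[{"x":1,"y":0.08,"yaw":0.55},{"x":1,"y":0.08,"yaw":0.55},{"x":1,"y":0.08,"yaw":0.55},{"x":1,"y":0.08,"yaw":0.55},{"x":1,"y":0.08,"yaw":0.55}]'
```

```text
validation failed for argument at $[0]...
validation failed for argument at $[0]...
```

View pics/crop.png

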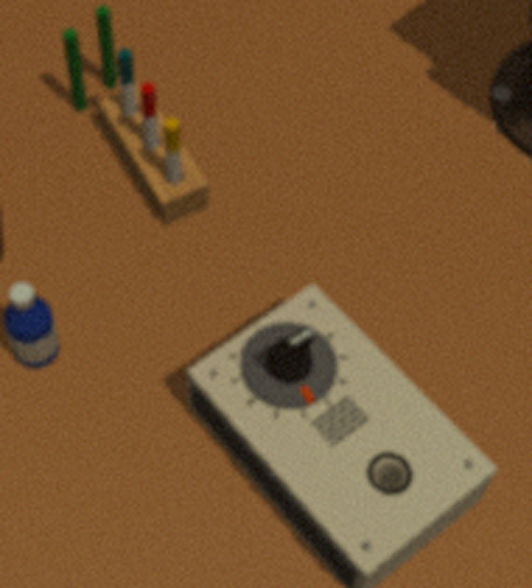

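The crop shows the pointer towards the robot (mixer −x), and the mark at (307,393), on the side towards the well. The move was refused, probably because the rows need all four keys.

```bash
python3 -m inch '[{"x":1,"y":0.08,"z":0,"yaw":0.55},{"x":1,"y":0.08,"z":0,"yaw":0.55},{"x":1,"y":0.08,"z":0,"yaw":0.55},{"x":1,"y":0.08,"z":0,"yaw":0.55},{"x":1,"y":0.08,"z":0,"yaw":0.55}]' 1
python3 -m inch '[{"x":1,"y":0.08,"z":0,"yaw":0.55},{"x":1,"y":0.08,"z":0,"yaw":0.55},{"x":1,"y":0.08,"z":0,"yaw":0.55},{"x":1,"y":0.08,"z":0,"yaw":0.55},{"x":1,"y":0.08,"z":0,"yaw":0.55}]'
```

```text
time_s: 0.52
tcp_pos: [0.2702, 0.6086, 0.2412]
eef_rot: [179.6, -0.0, -24.3]
contact_force: [1.3, 0.3, 0.4]
gripper_width: 0.0872
time_s: 0.93
tcp_pos: [0.3791, 0.5353, 0.2384]
eef_rot: [179.4, -0.2, -35.9]
contact_force: [0.2, 0.7, -0.3]
gripper_width: 0.0878
```

```bash
python3 -m inch '[{"x":1,"y":0.1,"z":-0.1,"yaw":0.55},{"x":1,"y":0.1,"z":-0.1,"yaw":0.55},{"x":1,"y":0.1,"z":-0.1,"yaw":0.55},{"x":1,"y":0.1,"z":-0.1,"yaw":0.55},{"x":1,"y":0.1,"z":-0.1,"yaw":0.55}]' 1
python3 -m inch '[{"x":1,"y":0.1,"z":-0.1,"yaw":0.55},{"x":1,"y":0.1,"z":-0.1,"yaw":0.55},{"x":1,"y":0.1,"z":-0.1,"yaw":0.55},{"x":1,"y":0.1,"z":-0.1,"yaw":0.55},{"x":1,"y":0.1,"z":-0.1,"yaw":0.55}]'
python3 -m inch '[{"x":1,"y":0.1,"z":-0.1,"yaw":0.55},{"x":1,"y":0.1,"z":-0.1,"yaw":0.55},{"x":1,"y":0.1,"z":-0.1,"yaw":0.55},{"x":1,"y":0.1,"z":-0.1,"yaw":0.55},{"x":1,"y":0.1,"z":-0.1,"yaw":0.55}]'
cat > cap.py <<'E'
import sys;from plant import r;import numpy as np,cv2
n=sys.argv[1];i=r.camera_info("wrist");s=r.get_state();p,d=r.capture("wrist")
np.savez(f"pics/{n}.npz",p=p,d=d,m=i["mtx"],T=i["pose"])
cv2.imwrite(f"pics/{n}.png",p[:,:,::-1])
print(np.round(i["pose"],3).tolist(),s["tcp_pos"],s["qd"])
E
python3 cap.py w1
```

```text
time_s: 1.35
tcp_pos: [0.4696, 0.4392, 0.2482]
eef_rot: [179.1, -0.4, -47.5]
contact_force: [-0.3, 0.8, 0.3]
gripper_width: 0.088
time_s: 1.77
tcp_pos: [0.5392, 0.3271, 0.2597]
eef_rot: [178.9, -0.6, -59.1]
contact_force: [0.3, -0.0, -0.2]
gripper_width: 0.0877
time_s: 2.18
tcp_pos: [0.5848, 0.2035, 0.272]
eef_rot: [178.8, -0.9, -70.7]
contact_force: [-0.3, -0.0, -0.5]
gripper_width: 0.0874
[[-0.943, -0.314, -0.107, 0.611], [-0.331, 0.912, 0.243, 0.135], [0.022, 0.265, -0.964, 0.412], [0.0, 0.0, 0.0, 1.0]] [0.58480378 0.20350652 0.27202097] [-28.02200018  -3.18015389  -0.81233948   0.60272579  -2.80230439
   0.08920319]
```

View pics/w1.png

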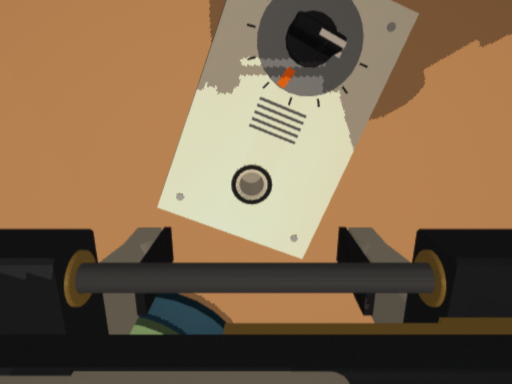

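Wrist view: well centre ~(252,184), knob axis ~(312,40), orange mark (286,78), pointer (333,40). I'll take a second one at rest, then move on.

```bash
python3 -m inch '[{"x":0,"y":0,"z":0,"yaw":0},{"x":0,"y":0,"z":0,"yaw":0}]' 1
python3 cap.py w2
python3 -m inch '[{"x":-1,"y":-0.7,"z":0,"yaw":0},{"x":-0.5,"y":-0.4,"z":0,"yaw":0},{"x":0,"y":0,"z":0,"yaw":0},{"x":0,"y":0,"z":0,"yaw":0}]' 1
python3 cap.py w3
python3 - <<'E'
from h import *
np.set_printoptions(precision=4,suppress=True)
o={}
for n in("w2","w3"):
    p,d,m,T=load(n);C=cloud(d,m,T);hsv=cv2.cvtColor(p,cv2.COLOR_RGB2HSV)
    M=(cv2.inRange(hsv,(0,180,120),(12,255,255))>0);M[230:]=0
    nn,l,st,ce=cv2.connectedComponentsWithStats(M.astype(np.uint8));k=1+st[1:,4].argmax();print(n,"mark",ce[k],st[k,4],ray(ce[k],m,T,.084))
    ring=(p.max(-1)<60);ring[225:]=0;ring=ring&(abs(C[...,2]-.08)<.012)&(C[...,1]>.15)
    v,u=np.nonzero(ring);e=cv2.fitEllipse(np.stack([u,v],1).astype(np.float32)) if len(u)>5 else None
    cn=max(cv2.findContours(ring.astype(np.uint8),0,1)[0],key=len);e=cv2.fitEllipse(cn);print("well",e,ray(e[0],m,T,.081))
    K=(C[...,2]>.118)&(C[...,2]<.14)&(d>0);K[225:]=0;X=C[K];print("bar",K.sum(),X[:,2].mean(),cv2.minAreaRect(X[:,:2].astype(np.float32)))
    W=K&(p.min(-1)>100);print("white",W.sum(),C[W].mean(0))
    S=(abs(C[...,2]-.081)<.006)&(p.min(-1)>40)&(d>0);S[225:]=0;print("mixer",cv2.minAreaRect(C[S][:,:2].astype(np.float32)))
    o[n]=(ce[k],e[0],m,T)
for j in(0,1):print(tri([(o[n][j],o[n][2],o[n][3]) for n in o]))
cv2.imwrite("pics/w23.png",cv2.imread("pics/w3.png"))
E
```

```text
time_s: 2.4
tcp_pos: [0.5859, 0.1974, 0.2724]
eef_rot: [178.7, -1.0, -71.2]
contact_force: [-0.2, -0.1, -0.0]
gripper_width: 0.0876
[[-0.946, -0.305, -0.106, 0.612], [-0.322, 0.915, 0.243, 0.128], [0.022, 0.264, -0.964, 0.413], [0.0, 0.0, 0.0, 1.0]] [0.58590549 0.19735029 0.27244464] [-0.55129498  0.18799109 -0.16584665 -0.20273802  0.07867723  0.04341948]
time_s: 2.78
tcp_pos: [0.5989, 0.2461, 0.2702]
eef_rot: [178.7, -0.9, -70.9]
contact_force: [0.9, -0.7, 0.2]
gripper_width: 0.0877
[[-0.945, -0.309, -0.108, 0.625], [-0.326, 0.914, 0.242, 0.177], [0.024, 0.264, -0.964, 0.41], [0.0, 0.0, 0.0, 1.0]] [0.59885022 0.24609507 0.27018655] [ 1.50658682  1.29464858  0.86797753 -0.09261728  0.03589718 -0.18123816]
w2 mark [283.528   83.7267] 161 [0.5837 0.1019 0.084 ]
well ((250.39776611328125, 189.8770294189453), (36.40549850463867, 37.73135757446289), 84.72872924804688) [0.5798 0.2132 0.081 ]
bar 1102 0.12577777379227215 ((0.5734107494354248, 0.06393074989318848), (0.014643817208707333, 0.04680465906858444), 82.90933227539062)
white 180 [0.5621 0.0654 0.1271]
mixer ((0.5767354965209961, 0.13853098452091217), (0.27048003673553467, 0.17043282091617584), 87.67098236083984)
w3 mark [315.3737  36.1105] 190 [0.5836 0.1017 0.084 ]
well ((277.4693908691406, 150.68910217285156), (38.786277770996094, 39.56389617919922), 59.48466110229492) [0.5799 0.2133 0.081 ]
bar 58 0.12250114189317929 ((0.5559695959091187, 0.07229238003492355), (0.01096936222165823, 0.0030027900356799364), 14.562508583068848)
white 0 [nan nan nan]
mixer ((0.5770760774612427, 0.15283550322055817), (0.2421957403421402, 0.17085476219654083), 87.73995208740234)
(array([0.5837, 0.1019, 0.0848]), [np.float64(8.218681158119261e-07), np.float64(8.218681156902376e-07)])
(array([0.5798, 0.2134, 0.0802]), [np.float64(2.6597231417441582e-05), np.float64(2.6597231417443893e-05)])<stdin>:12: RuntimeWarning: Mean of empty slice.
  ret = um.true_divide(
```

```bash
python3 -m inch '[{"x":1,"y":0,"z":0,"yaw":1},{"x":1,"y":0,"z":0,"yaw":1},{"x":1,"y":0,"z":0,"yaw":1},{"x":1,"y":0,"z":0,"yaw":1},{"x":1,"y":0,"z":0,"yaw":1}]' 1
python3 -m inch '[{"x":1,"y":0,"z":0,"yaw":1},{"x":1,"y":0,"z":0,"yaw":1},{"x":1,"y":0,"z":0,"yaw":1},{"x":1,"y":0,"z":0,"yaw":0},{"x":1,"y":0,"z":0,"yaw":0}]'
python3 -m inch '[{"x":1,"y":0,"z":0,"yaw":0},{"x":1,"y":0,"z":0,"yaw":0},{"x":1,"y":0,"z":0,"yaw":0},{"x":1,"y":0,"z":0,"yaw":0},{"x":1,"y":0,"z":0,"yaw":0}]'
python3 - <<'E'
from h import *
p,d,m,T=load("side");C=cloud(d,m,T)
for n,c in {"g1":(289,495),"g2":(339,486),"g1b":(296,555),"g2b":(342,548),"cup":(515,430),"brush1":(504,355),"brush2":(545,360),"bottle":(507,345)}.items():
    u,v=np.int32(np.array(c)*.64);print(n,C[v,u].round(3))
E
```

```text
time_s: 3.25
tcp_pos: [0.6211, 0.1252, 0.2709]
eef_rot: [178.9, -1.4, -91.0]
contact_force: [0.3, -0.2, -0.3]
gripper_width: 0.0873
time_s: 3.67
tcp_pos: [0.6001, -0.0046, 0.2738]
eef_rot: [179.2, -1.7, -103.8]
contact_force: [0.0, 0.4, -0.2]
gripper_width: 0.0874
time_s: 4.08
tcp_pos: [0.5657, -0.1322, 0.2783]
eef_rot: [179.2, -1.7, -103.7]
contact_force: [-0.3, 0.1, 0.3]
gripper_width: 0.0877
g1 [ 0.437 -0.425  0.13 ]
g2 [ 0.489 -0.422  0.131]
g1b [ 0.435 -0.432  0.017]
g2b [ 0.487 -0.427  0.015]
cup [ 0.725 -0.29   0.023]
brush1 [ 0.695 -0.291  0.172]
brush2 [ 0.742 -0.3    0.168]
bottle [ 0.733 -0.184  0.078]
```

```bash
python3 -m inch '[{"x":1,"y":0.5,"z":0.1,"yaw":-0.1},{"x":1,"y":0.5,"z":0.1,"yaw":-0.1},{"x":1,"y":0.5,"z":0.1,"yaw":0},{"x":1,"y":0.4,"z":0.1,"yaw":0},{"x":0.4,"y":0,"z":0,"yaw":0}]'
python3 -m inch '[{"x":0,"y":0,"z":0,"yaw":0},{"x":0,"y":0,"z":0,"yaw":0}]'
python3 cap.py m1
python3 -m inch '[{"x":1,"y":0,"z":0.2,"yaw":0},{"x":1,"y":0,"z":0.2,"yaw":0},{"x":0,"y":0,"z":0,"yaw":0},{"x":0,"y":0,"z":0,"yaw":0}]'
python3 cap.py m2
cat > mk.py <<'E'
from h import *
import sys
np.set_printoptions(precision=4,suppress=True)
o=[]
for n in sys.argv[1:]:
    p,d,m,T=load(n);C=cloud(d,m,T);hsv=cv2.cvtColor(p,cv2.COLOR_RGB2HSV)
    M=cv2.inRange(hsv,(84,90,30),(104,255,255));Z=C[...,2]
    M=(M>0)&(abs(Z-.12)<.03)
    l=cv2.connectedComponentsWithStats(M.astype(np.uint8));
    if l[0]<2: print(n,"none");continue
    k=1+l[2][1:,4].argmax();M=l[1]==k;X=C[M]
    t=M&(Z>X[:,2].max()-.004);v,u=np.nonzero(t);c=cv2.minEnclosingCircle(np.stack([u,v],1).astype(np.float32))
    print(n,l[3][k],M.sum(),"zmax",X[:,2].max(),"top",c,C[t].mean(0),ray(c[0],m,T,.139));o.append((c[0],m,T))
if len(o)>1:print(tri(o))
E
python3 mk.py m1 m2
```

```text
time_s: 4.5
tcp_pos: [0.4877, -0.2347, 0.2722]
eef_rot: [179.2, -1.7, -102.8]
contact_force: [-0.0, 0.1, 0.1]
gripper_width: 0.0877
time_s: 4.67
tcp_pos: [0.486, -0.2367, 0.2727]
eef_rot: [179.2, -1.7, -103.0]
contact_force: [-0.1, -0.1, 0.5]
gripper_width: 0.0879
[[-0.974, 0.222, 0.044, 0.471], [0.226, 0.942, 0.248, -0.307], [0.014, 0.252, -0.968, 0.414], [0.0, 0.0, 0.0, 1.0]] [ 0.48598712 -0.23667275  0.27274189] [-0.88096084 -0.43242242 -0.01770836  0.14099107  0.09290289  0.41691608]
time_s: 5.05
tcp_pos: [0.4777, -0.2838, 0.2643]
eef_rot: [179.3, -1.7, -102.7]
contact_force: [0.5, 0.8, -0.6]
gripper_width: 0.0876
[[-0.975, 0.216, 0.044, 0.463], [0.22, 0.943, 0.248, -0.355], [0.012, 0.252, -0.968, 0.405], [0.0, 0.0, 0.0, 1.0]] [ 0.47766584 -0.28375609  0.26431796] [-0.62050315  1.12168652  0.06003778  0.13234871  0.19380047  1.0016483 ]
m1 [248.6372  62.0143] 419 zmax 0.14169335672831818 top ((248.5, 60.45000076293945), 11.020648002624512) [ 0.4642 -0.341   0.1395] [ 0.4643 -0.3411  0.139 ]
m2 [252.5449 121.4737] 323 zmax 0.14188534861160018 top ((252.46116638183594, 121.30582427978516), 10.320002555847168) [ 0.4642 -0.3418  0.1395] [ 0.4642 -0.342   0.139 ]
(array([ 0.4642, -0.3417,  0.1336]), [np.float64(3.766095322050477e-05), np.float64(3.766095322044633e-05)])
```

View pics/m2.png

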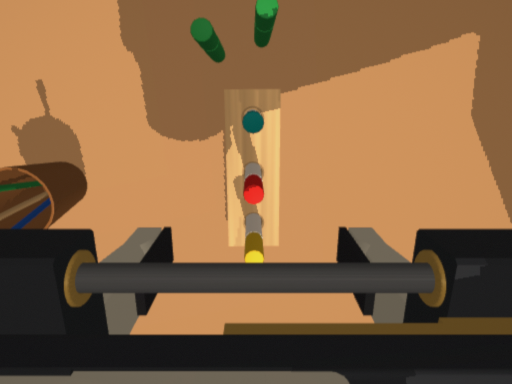

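Image: teal cap (253,121) in the far stand well, green look-alikes at (205,30) and (266,10), red (254,188), yellow (254,255). Teal top is at (0.464,-0.3415,0.140), as expected.

```bash
python3 -m inch '[{"x":1,"y":0,"z":0,"yaw":0},{"x":1,"y":-0.05,"z":0.2,"yaw":0},{"x":0.2,"y":0,"z":0.8,"yaw":0},{"x":0,"y":0,"z":0.8,"yaw":0},{"x":0,"y":0,"z":0,"yaw":0}]'
python3 -m inch '[{"x":0,"y":0,"z":0,"yaw":0}]'
python3 cap.py m3;python3 mk.py m3
```

```text
time_s: 5.52
tcp_pos: [0.4707, -0.3362, 0.2214]
eef_rot: [179.6, -1.7, -102.2]
contact_force: [-1.1, 0.1, -0.9]
gripper_width: 0.0876
time_s: 5.6
tcp_pos: [0.4711, -0.3356, 0.2215]
eef_rot: [179.5, -1.7, -102.2]
contact_force: [-0.5, 0.0, -0.1]
gripper_width: 0.0876
[[-0.977, 0.206, 0.045, 0.457], [0.211, 0.946, 0.248, -0.406], [0.008, 0.252, -0.968, 0.363], [0.0, 0.0, 0.0, 1.0]] [ 0.47111523 -0.33563048  0.22150499] [ 0.86358569  1.1503879  -1.35312512 -0.71274826  0.69904534 -0.37138365]
m3 [259.9222 193.2583] 604 zmax 0.1413790606043191 top ((260.536376953125, 198.06362915039062), 11.690083503723145) [ 0.4642 -0.3425  0.1394] [ 0.4641 -0.3424  0.139 ]
```

```bash
python3 -m inch '[{"x":0.2,"y":0.2,"z":0.5,"yaw":0.15},{"x":0,"y":0,"z":0.9,"yaw":0},{"x":0,"y":0,"z":0.9,"yaw":0},{"x":0,"y":0,"z":0.5,"yaw":0},{"x":0,"y":0,"z":0,"yaw":0}]'
python3 -m inch '[{"x":0,"y":0,"z":0,"yaw":0}]'
```

```text
time_s: 6.07
tcp_pos: [0.4702, -0.3393, 0.1573]
eef_rot: [-179.8, -1.8, -102.5]
contact_force: [-0.2, -0.1, 0.3]
gripper_width: 0.0876
time_s: 6.15
tcp_pos: [0.4709, -0.339, 0.1583]
eef_rot: [-179.8, -1.8, -102.4]
contact_force: [-0.2, -0.5, 0.4]
gripper_width: 0.0877
```

```bash
python3 -m inch '[{"x":0.1,"y":0.3,"z":0.5,"yaw":0.05},{"x":0,"y":0.1,"z":0.6,"yaw":0.05},{"x":0,"y":0,"z":0.6,"yaw":0},{"x":0,"y":0,"z":0,"yaw":0},{"x":0,"y":0,"z":0,"yaw":0}]'
python3 cap.py m4;python3 mk.py m4
```

```text
time_s: 6.57
tcp_pos: [0.4666, -0.341, 0.1241]
eef_rot: [-179.1, -2.0, -102.6]
contact_force: [-0.2, -0.0, 0.8]
gripper_width: 0.0877
[[-0.976, 0.206, 0.069, 0.448], [0.217, 0.947, 0.237, -0.41], [-0.016, 0.247, -0.969, 0.265], [0.0, 0.0, 0.0, 1.0]] [ 0.46658693 -0.34096837  0.12409292] [ 0.33705541  0.02168566  0.202377   -0.27552929 -0.22284668 -0.02159046]
m4 [258.3564 244.6335] 1097 zmax 0.14060999821844278 top ((258.0, 261.0), 14.000100135803223) [ 0.4627 -0.3492  0.1385] [ 0.4627 -0.3484  0.139 ]
```

```bash
python3 -m inch '[{"x":0.05,"y":0.12,"z":0.3,"yaw":0},{"x":0,"y":0,"z":0,"yaw":0}]'
python3 -m inch '[{"x":0,"y":0,"z":0,"yaw":0},{"x":0,"y":0,"z":0,"yaw":0},{"x":0,"y":0,"z":0,"yaw":0},{"x":0,"y":0,"z":0,"yaw":0},{"x":0,"y":0,"z":0,"yaw":0}]' -1 15
python3 -m inch '[{"x":0,"y":0,"z":0,"yaw":0},{"x":0,"y":0,"z":0,"yaw":0},{"x":0,"y":0,"z":0,"yaw":0},{"x":0,"y":0,"z":0,"yaw":0},{"x":0,"y":0,"z":0,"yaw":0}]'
```

```text
time_s: 6.78
tcp_pos: [0.465, -0.342, 0.1188]
eef_rot: [-178.8, -2.0, -102.5]
contact_force: [-0.3, -0.5, -1.2]
gripper_width: 0.0873
time_s: 7.2
tcp_pos: [0.4659, -0.3425, 0.1208]
eef_rot: [-178.7, -2.0, -102.5]
contact_force: [0.5, -0.6, 0.6]
gripper_width: 0.0595
time_s: 7.62
tcp_pos: [0.466, -0.3426, 0.1209]
eef_rot: [-178.7, -2.0, -102.5]
contact_force: [0.3, -0.6, 0.3]
gripper_width: 0.0261
```

```bash
python3 -m inch '[{"x":0,"y":0,"z":0,"yaw":0},{"x":0,"y":0,"z":0,"yaw":0},{"x":0,"y":0,"z":0,"yaw":0},{"x":0,"y":0,"z":0,"yaw":0}]'
python3 -m inch '[{"x":0.02,"y":0,"z":-0.5,"yaw":0},{"x":0.02,"y":0,"z":-0.5,"yaw":0},{"x":0.02,"y":0,"z":-0.5,"yaw":0},{"x":0,"y":0,"z":0,"yaw":0}]'
```

```text
time_s: 7.95
tcp_pos: [0.4649, -0.3424, 0.1208]
eef_rot: [-178.8, -2.0, -102.5]
contact_force: [-1.2, 0.4, 0.7]
gripper_width: 0.0173
time_s: 8.28
tcp_pos: [0.4641, -0.3422, 0.1584]
eef_rot: [-178.9, -2.0, -102.5]
contact_force: [0.3, -0.4, -0.0]
gripper_width: 0.0179
```

```bash
python3 -m inch '[{"x":0.03,"y":0,"z":-1,"yaw":0},{"x":0.03,"y":0,"z":-1,"yaw":0},{"x":0.03,"y":0,"z":-1,"yaw":0},{"x":0,"y":0,"z":-1,"yaw":0},{"x":-0.5,"y":0,"z":-1,"yaw":0}]'
python3 -m inch '[{"x":-1,"y":0,"z":-0.6,"yaw":0},{"x":-1,"y":0,"z":0,"yaw":0},{"x":-1,"y":0,"z":0,"yaw":0},{"x":-1,"y":0,"z":0,"yaw":0},{"x":-1,"y":0,"z":0,"yaw":0}]'
python3 -m inch '[{"x":-1,"y":0,"z":0,"yaw":0},{"x":-1,"y":0,"z":0,"yaw":0},{"x":-1,"y":0,"z":0,"yaw":0},{"x":-1,"y":0,"z":0,"yaw":0},{"x":-1,"y":0,"z":0,"yaw":0}]'
```

```text
time_s: 8.7
tcp_pos: [0.4622, -0.3267, 0.2792]
eef_rot: [-179.5, -1.8, -102.7]
contact_force: [0.5, 0.4, -0.3]
gripper_width: 0.0175
time_s: 9.12
tcp_pos: [0.4929, -0.203, 0.2959]
eef_rot: [-178.8, -1.8, -103.0]
contact_force: [1.0, -0.2, -0.4]
gripper_width: 0.018
time_s: 9.53
tcp_pos: [0.5219, -0.0744, 0.2896]
eef_rot: [-178.7, -1.7, -103.0]
contact_force: [-0.4, -0.1, 1.1]
gripper_width: 0.0177
```

```bash
python3 -m inch '[{"x":-1,"y":0.03,"z":-0.05,"yaw":0},{"x":-1,"y":0.03,"z":-0.05,"yaw":0},{"x":-1,"y":0.03,"z":-0.05,"yaw":0},{"x":-1,"y":0.03,"z":-0.05,"yaw":0},{"x":-1,"y":0.03,"z":-0.05,"yaw":0}]'
python3 -m inch '[{"x":-1,"y":0.03,"z":-0.05,"yaw":0},{"x":-1,"y":0.03,"z":-0.05,"yaw":0},{"x":-1,"y":0.03,"z":-0.05,"yaw":0},{"x":-1,"y":0.03,"z":-0.05,"yaw":0},{"x":-0.5,"y":0,"z":0,"yaw":0}]'
python3 -m inch '[{"x":0,"y":0,"z":0,"yaw":0},{"x":0,"y":0,"z":0,"yaw":0}]'
python3 - <<'E'
from plant import r
import numpy as np
from h import *
ims=[]
for n in("scene","side"):
    p,d=r.capture(n);i=r.camera_info(n);np.savez(f"pics/{n}2.npz",p=p,d=d,m=i["mtx"],T=i["pose"])
    m,T=i["mtx"],i["pose"]; q=m@np.linalg.inv(T)[:3]@np.array([.58,.213,.15,1]);u,v=(q[:2]/q[2]).astype(int)
    ims.append(cv2.resize(p[max(v-60,0):v+60,max(u-50,0):u+50,::-1],(400,480)));print(n,u,v)
cv2.imwrite("pics/carry.png",np.hstack(ims))
E
```

```text
time_s: 9.95
tcp_pos: [0.5466, 0.0557, 0.289]
eef_rot: [-178.8, -1.6, -103.0]
contact_force: [0.4, -1.3, -1.3]
gripper_width: 0.0174
time_s: 10.37
tcp_pos: [0.5696, 0.1748, 0.2876]
eef_rot: [-178.8, -1.6, -102.9]
contact_force: [0.4, -0.8, 0.8]
gripper_width: 0.0179
time_s: 10.53
tcp_pos: [0.5698, 0.1776, 0.2855]
eef_rot: [-178.9, -1.6, -102.8]
contact_force: [0.4, -0.4, -0.1]
gripper_width: 0.0176
scene 331 237
side 237 100
```

View pics/carry.png

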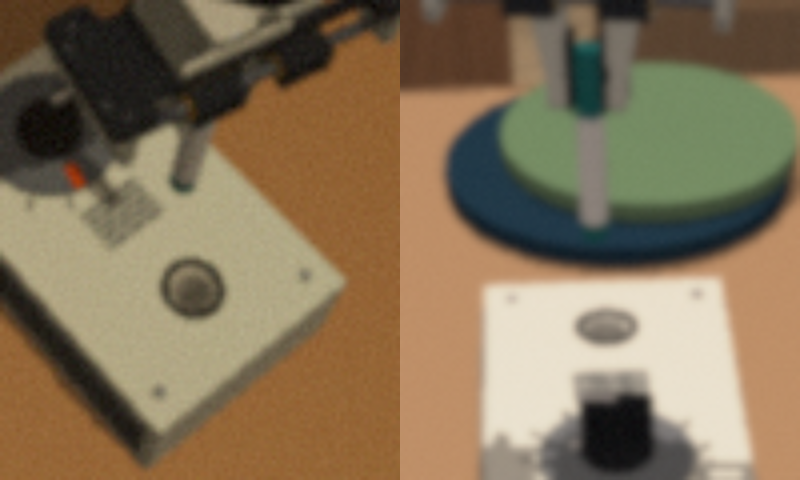

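The marker hangs near vertical. Its lower end is at scene pixel ~(326.5,223.5) and side pixel ~(235.8,96.5). I'll triangulate that against the well.

Run:
```python
from h import *
a=load("scene2");b=load("side2")
tip=tri([((326.3,223.3),a[2],a[3]),((235.8,96.5),b[2],b[3])]);print(tip)
def well(px1,px2):return tri([(px1,a[2],a[3]),(px2,b[2],b[3])])
print(well((281+193/4,177+288/4),(187+206/4,40+325/4)))
```

```text
(array([0.57468648, 0.18359428, 0.17861679]), [np.float64(0.000995155621633996), np.float64(0.0009951556216341152)])
(array([0.58115317, 0.21631912, 0.08154632]), [np.float64(0.0008864055655880998), np.float64(0.0008864055655881542)])
```

```bash
python3 -m inch '[{"x":-0.7,"y":0,"z":0,"yaw":0},{"x":-0.7,"y":0,"z":0.5,"yaw":0},{"x":-0.05,"y":0,"z":1,"yaw":0},{"x":-0.05,"y":0,"z":1,"yaw":0},{"x":0,"y":0,"z":0,"yaw":0}]'
python3 -m inch '[{"x":0,"y":0,"z":0,"yaw":0},{"x":0,"y":0,"z":0,"yaw":0}]'
python3 - <<'E'
from plant import r
import numpy as np
from h import *
ims=[]
for n in("scene","side"):
    p,d=r.capture(n);i=r.camera_info(n);np.savez(f"pics/{n}3.npz",p=p,d=d,m=i["mtx"],T=i["pose"])
    m,T=i["mtx"],i["pose"]; q=m@np.linalg.inv(T)[:3]@np.array([.58,.213,.12,1]);u,v=(q[:2]/q[2]).astype(int)
    ims.append(cv2.resize(p[max(v-45,0):v+45,max(u-30,0):u+30,::-1],(400,600),interpolation=2));print(n,u,v)
cv2.imwrite("pics/carry2.png",np.hstack(ims))
E
```

```text
time_s: 11.05
tcp_pos: [0.5804, 0.2115, 0.2208]
eef_rot: [-178.7, -1.4, -103.1]
contact_force: [-0.9, -0.7, -2.0]
gripper_width: 0.0174
time_s: 11.22
tcp_pos: [0.5803, 0.2111, 0.2201]
eef_rot: [-178.8, -1.5, -103.1]
contact_force: [0.0, -0.4, 0.5]
gripper_width: 0.0176
scene 330 242
side 237 109
```

View pics/carry2.png

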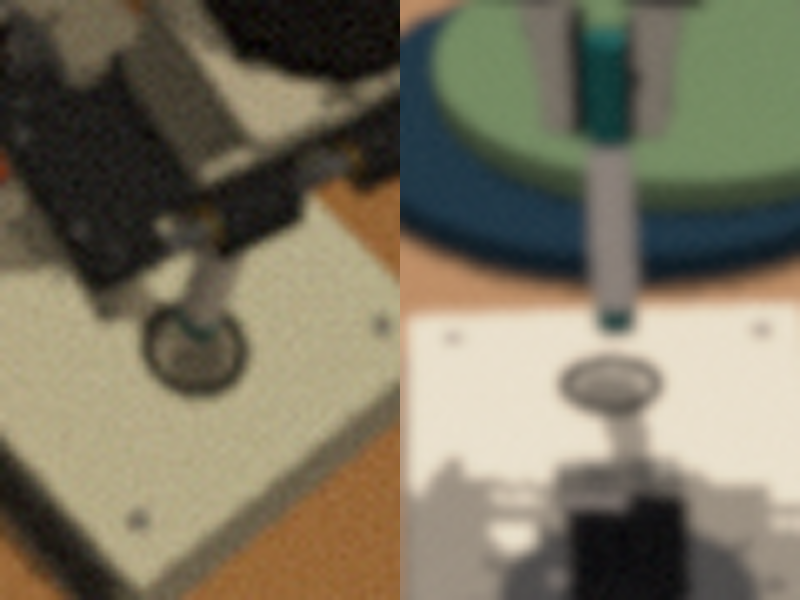

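Scene crop: marker tip at ~(198,326) over the well at (195,350). Side crop: tip (615,321), well (611,384).

Run:
```python
from h import *
a=load("scene3");b=load("side3")
f=lambda s,t:tri([((300+s[0]/6.667,197+s[1]/6.667),a[2],a[3]),((207+(t[0]-400)/6.667,64+t[1]/6.667),b[2],b[3])])
t=f((198,326),(615,321));w=f((195,350),(611,384));print(t,w,t[0]-w[0])
```

```text
(array([0.58464881, 0.2171796 , 0.11001424]), [np.float64(3.427505409549958e-05), np.float64(3.4275054095670956e-05)]) (array([0.58156751, 0.21698015, 0.07995207]), [np.float64(0.0009203265379562084), np.float64(0.0009203265379560207)]) [0.0030813  0.00019945 0.03006217]
```

```bash
python3 -m inch '[{"x":-0.02,"y":0.12,"z":0.4,"yaw":0},{"x":-0.02,"y":0,"z":0.5,"yaw":0},{"x":-0.02,"y":0,"z":0.5,"yaw":0},{"x":-0.02,"y":0,"z":0.5,"yaw":0},{"x":0,"y":0,"z":0,"yaw":0}]'
python3 -m inch '[{"x":-0.02,"y":0,"z":0.5,"yaw":0},{"x":-0.02,"y":0,"z":0.4,"yaw":0},{"x":-0.02,"y":0,"z":0.3,"yaw":0},{"x":0,"y":0,"z":0,"yaw":0}]'
```

```text
time_s: 11.73
tcp_pos: [0.5816, 0.2143, 0.1785]
eef_rot: [-178.2, -0.9, -103.1]
contact_force: [-2.0, -1.1, -1.7]
gripper_width: 0.0178
time_s: 12.07
tcp_pos: [0.5813, 0.2144, 0.1495]
eef_rot: [-178.2, -0.9, -103.2]
contact_force: [-1.5, -0.1, -0.8]
gripper_width: 0.018
```

```bash
python3 -m inch '[{"x":-0.02,"y":0.02,"z":0.4,"yaw":0},{"x":0,"y":0.02,"z":0.25,"yaw":0},{"x":0,"y":0,"z":0,"yaw":0}]'
python3 -m inch '[{"x":0,"y":0,"z":0.2,"yaw":0},{"x":0,"y":0,"z":0,"yaw":0}]'
```

```text
time_s: 12.32
tcp_pos: [0.5813, 0.2149, 0.1335]
eef_rot: [-178.1, -0.8, -103.2]
contact_force: [-1.3, -0.5, -1.5]
gripper_width: 0.0178
time_s: 12.48
tcp_pos: [0.5816, 0.2147, 0.1284]
eef_rot: [-178.1, -0.8, -103.2]
contact_force: [-1.6, -1.2, -2.3]
gripper_width: 0.018
```

```bash
python3 -m inch '[{"x":0,"y":0,"z":0.15,"yaw":0},{"x":0,"y":0,"z":0,"yaw":0}]'
python3 -m inch '[{"x":0,"y":0,"z":0.15,"yaw":0},{"x":0,"y":0,"z":0,"yaw":0}]'
```

```text
time_s: 12.65
tcp_pos: [0.582, 0.215, 0.1251]
eef_rot: [-178.1, -0.8, -103.1]
contact_force: [-4.6, -0.5, -2.3]
gripper_width: 0.0176
time_s: 12.82
tcp_pos: [0.5837, 0.2161, 0.1241]
eef_rot: [-177.9, -0.6, -103.1]
contact_force: [-5.0, 0.1, -3.2]
gripper_width: 0.0183
```

```bash
python3 -m inch '[{"x":0,"y":0.05,"z":-0.1,"yaw":0},{"x":0,"y":0,"z":0,"yaw":0},{"x":0,"y":0,"z":0,"yaw":0},{"x":0,"y":0,"z":0,"yaw":0},{"x":0,"y":0,"z":0,"yaw":0}]' 0.3
python3 -m inch '[{"x":0,"y":0,"z":-0.5,"yaw":0},{"x":0,"y":0,"z":-1,"yaw":0},{"x":0,"y":0,"z":-1,"yaw":0},{"x":0,"y":0,"z":-1,"yaw":0},{"x":0,"y":0,"z":-1,"yaw":0}]'
python3 -m inch '[{"x":0,"y":0,"z":0,"yaw":0},{"x":0,"y":0,"z":0,"yaw":0}]'
python3 - <<'E'
from plant import r
import numpy as np
from h import *
ims=[]
for n in("scene","side"):
    p,d=r.capture(n);i=r.camera_info(n);np.savez(f"pics/{n}4.npz",p=p,d=d,m=i["mtx"],T=i["pose"])
    m,T=i["mtx"],i["pose"];C=cloud(d,m,T);hsv=cv2.cvtColor(p,cv2.COLOR_RGB2HSV)
    M=(cv2.inRange(hsv,(80,80,25),(105,255,255))>0)&(np.hypot(C[...,0]-.58,C[...,1]-.215)<.04)
    X=C[M];print(n,M.sum(),X.mean(0) if len(X) else 0,np.percentile(X[:,2],[2,50,98]) if len(X) else 0)
    q=m@np.linalg.inv(T)[:3]@np.array([.58,.213,.12,1]);u,v=(q[:2]/q[2]).astype(int)
    ims.append(cv2.resize(p[max(v-45,0):v+45,max(u-30,0):u+30,::-1],(400,600),interpolation=2))
cv2.imwrite("pics/carry3.png",np.hstack(ims))
E
```

```text
time_s: 13.23
tcp_pos: [0.5851, 0.2183, 0.1282]
eef_rot: [-177.6, -0.3, -103.0]
contact_force: [0.0, 0.0, 0.5]
gripper_width: 0.0457
time_s: 13.65
tcp_pos: [0.5785, 0.2181, 0.237]
eef_rot: [-178.1, -0.9, -103.1]
contact_force: [0.5, 0.4, -0.4]
gripper_width: 0.0568
time_s: 13.82
tcp_pos: [0.581, 0.2195, 0.2436]
eef_rot: [-177.7, -0.5, -103.1]
contact_force: [0.4, -0.6, -0.9]
gripper_width: 0.0572
scene 36 [0.58837877 0.21775855 0.14419484] [0.11717857 0.14958206 0.15393803]
side 70 [0.5847383  0.20831072 0.13879534] [0.11460341 0.14103199 0.15222658]
```

View pics/carry3.png

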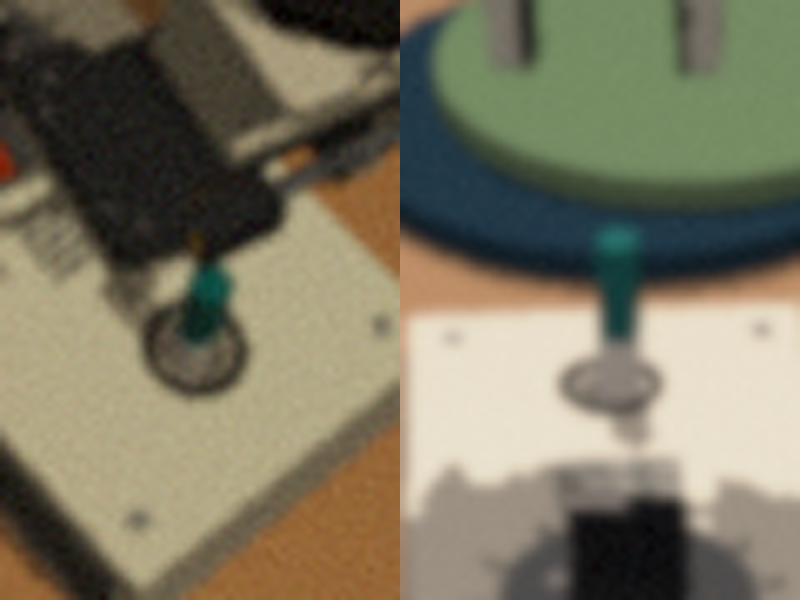

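The marker is seated: cap top measured at z≈0.152 against 0.150 expected, and cap bottom just above the rim. Now to the knob.

```bash
python3 -m inch '[{"x":1,"y":-0.18,"z":0,"yaw":0},{"x":1,"y":-0.18,"z":0,"yaw":0},{"x":1,"y":-0.18,"z":0,"yaw":0},{"x":1,"y":-0.18,"z":0,"yaw":0},{"x":1,"y":-0.18,"z":0,"yaw":0}]' 0.5
python3 -m inch '[{"x":1,"y":-0.2,"z":0,"yaw":0},{"x":0,"y":0,"z":0,"yaw":-1},{"x":0,"y":0,"z":0,"yaw":-1},{"x":0,"y":0,"z":0,"yaw":-1},{"x":0,"y":0,"z":0,"yaw":-1}]'
python3 -m inch '[{"x":0,"y":0,"z":0,"yaw":-1},{"x":0,"y":0,"z":0,"yaw":-1},{"x":0,"y":0,"z":0,"yaw":-1},{"x":0,"y":0,"z":0,"yaw":-1},{"x":0,"y":0,"z":0,"yaw":-1}]'
python3 -m inch '[{"x":0,"y":0,"z":0,"yaw":-1},{"x":0,"y":0,"z":0,"yaw":-1},{"x":0,"y":0,"z":0,"yaw":-1},{"x":0,"y":0,"z":0,"yaw":-1},{"x":0,"y":0,"z":0,"yaw":-1}]'
python3 -m inch '[{"x":0,"y":0,"z":0,"yaw":-1},{"x":0,"y":0,"z":0,"yaw":-1},{"x":0,"y":0,"z":0,"yaw":-1},{"x":0,"y":0,"z":0,"yaw":-1},{"x":0,"y":0,"z":0,"yaw":-1}]'
```

```text
time_s: 14.33
tcp_pos: [0.5732, 0.0918, 0.2386]
eef_rot: [-178.0, -0.8, -102.7]
contact_force: [0.9, -1.0, -0.8]
gripper_width: 0.0659
time_s: 14.75
tcp_pos: [0.569, 0.0581, 0.2329]
eef_rot: [-178.9, -1.5, -86.5]
contact_force: [-0.5, -0.1, 0.2]
gripper_width: 0.0655
time_s: 15.17
tcp_pos: [0.5665, 0.0563, 0.226]
eef_rot: [179.9, -1.8, -65.6]
contact_force: [-0.5, 0.7, 0.4]
gripper_width: 0.0657
time_s: 15.58
tcp_pos: [0.5639, 0.055, 0.219]
eef_rot: [178.7, -1.4, -44.6]
contact_force: [-0.6, -1.0, -0.1]
gripper_width: 0.0655
time_s: 16.0
tcp_pos: [0.5613, 0.0538, 0.2121]
eef_rot: [177.8, -0.4, -23.6]
contact_force: [0.6, -0.0, -0.1]
gripper_width: 0.0661
```

```bash
python3 -m inch '[{"x":0.1,"y":-0.15,"z":-0.05,"yaw":-1},{"x":0.1,"y":-0.15,"z":-0.05,"yaw":-1},{"x":0.1,"y":-0.15,"z":-0.05,"yaw":-1},{"x":0.15,"y":-0.15,"z":-0.05,"yaw":-1},{"x":0,"y":0,"z":0,"yaw":0}]'
python3 -m inch '[{"x":0,"y":0,"z":0,"yaw":0},{"x":0,"y":0,"z":0,"yaw":0}]'
python3 cap.py k1
cat > kn.py <<'E'
from h import *
import sys
np.set_printoptions(precision=4,suppress=True)
for n in sys.argv[1:]:
    p,d,m,T=load(n);C=cloud(d,m,T);hsv=cv2.cvtColor(p,cv2.COLOR_RGB2HSV)
    near=np.hypot(C[...,0]-.5735,C[...,1]-.0638)<.06
    M=(cv2.inRange(hsv,(0,160,80),(13,255,255))>0)&near
    if M.sum()>20:
        v,u=np.nonzero(M);print(n,"mark",M.sum(),ray((u.mean(),v.mean()),m,T,.084))
    K=(C[...,2]>.120)&(C[...,2]<.135)&(d>0)&(np.hypot(C[...,0]-.5735,C[...,1]-.0638)<.03);X=C[K]
    if len(X)>50:print("bar",K.sum(),X[:,2].mean(),cv2.minAreaRect(X[:,:2].astype(np.float32)))
    W=(K|((abs(C[...,2]-.127)<.006)&near))&(p.min(-1)>90)
    if W.any():w=C[W].mean(0);print("white",W.sum(),w,np.degrees(np.arctan2(w[1]-.0638,w[0]-.5735)),cv2.minAreaRect(C[W][:,:2].astype(np.float32)))
E
python3 kn.py k1
```

```text
time_s: 16.42
tcp_pos: [0.5742, 0.064, 0.2098]
eef_rot: [177.5, 0.8, -6.6]
contact_force: [-0.1, 0.2, 0.5]
gripper_width: 0.0658
time_s: 16.58
tcp_pos: [0.5733, 0.0636, 0.2078]
eef_rot: [177.4, 1.0, -6.9]
contact_force: [0.8, 0.3, 0.2]
gripper_width: 0.0657
[[-0.119, -0.947, -0.3, 0.651], [-0.992, 0.127, -0.008, 0.06], [0.045, 0.296, -0.954, 0.345], [0.0, 0.0, 0.0, 1.0]] [0.57329693 0.06361349 0.20776425] [-0.07058414  0.43419578 -0.74907611 -0.16572061  0.23444127 -1.465926  ]
k1 mark 222 [0.5837 0.1022 0.084 ]
bar 1154 0.12610013251530017 ((0.573950469493866, 0.063725546002388), (0.01330932229757309, 0.04610099643468857), 82.349853515625)
white 205 [0.5626 0.0654 0.1271] 171.4475400673996 ((0.5623679757118225, 0.06546763330698013), (0.004432745277881622, 0.02262944169342518), 83.00187683105469)
```

View pics/k1.png

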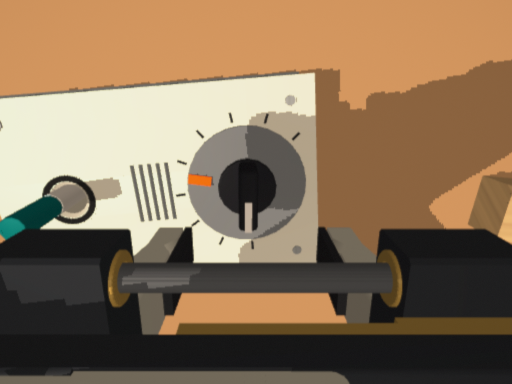

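k1: knob at (248,188), pointer white (249,218) towards the base, mark at (200,181). The turn needed is about 97° clockwise.

```bash
python3 -m inch '[{"x":0.03,"y":-0.04,"z":0.7,"yaw":0},{"x":0.02,"y":-0.03,"z":0.8,"yaw":0},{"x":0.02,"y":-0.03,"z":0.8,"yaw":0},{"x":0,"y":0,"z":0,"yaw":0},{"x":0,"y":0,"z":0,"yaw":0}]'
```

```text
time_s: 17.05
tcp_pos: [0.5737, 0.0627, 0.1492]
eef_rot: [177.5, 0.8, -7.3]
contact_force: [0.1, 0.1, 1.1]
gripper_width: 0.0659
```

```bash
python3 -m inch '[{"x":0.03,"y":-0.06,"z":0.6,"yaw":0},{"x":0.02,"y":-0.04,"z":0.6,"yaw":0},{"x":0,"y":0,"z":0,"yaw":0},{"x":0,"y":0,"z":0,"yaw":0}]'
python3 -m inch '[{"x":0,"y":0,"z":0,"yaw":0},{"x":0,"y":0,"z":0,"yaw":0},{"x":0,"y":0,"z":0,"yaw":0},{"x":0,"y":0,"z":0,"yaw":0},{"x":0,"y":0,"z":0,"yaw":0}]' -1 20
python3 -m inch '[{"x":0,"y":0,"z":0,"yaw":0},{"x":0,"y":0,"z":0,"yaw":0},{"x":0,"y":0,"z":0,"yaw":0},{"x":0,"y":0,"z":0,"yaw":0}]'
```

```text
time_s: 17.38
tcp_pos: [0.5765, 0.064, 0.123]
eef_rot: [177.6, 0.6, -7.4]
contact_force: [0.5, 0.3, 1.3]
gripper_width: 0.0658
time_s: 17.8
tcp_pos: [0.5785, 0.0647, 0.1281]
eef_rot: [177.7, 0.3, -7.4]
contact_force: [0.1, 0.1, 0.5]
gripper_width: 0.0381
time_s: 18.13
tcp_pos: [0.5788, 0.0646, 0.129]
eef_rot: [177.7, 0.2, -7.4]
contact_force: [0.4, -1.4, -0.3]
gripper_width: 0.0141
```

```bash
python3 -m inch '[{"x":0,"y":0,"z":0,"yaw":0},{"x":0,"y":0,"z":0,"yaw":0},{"x":-0.2,"y":0,"z":0.3,"yaw":0},{"x":-0.05,"y":0,"z":0.15,"yaw":0},{"x":0,"y":0,"z":0,"yaw":0}]' -0.2
python3 -m inch '[{"x":0,"y":0,"z":0,"yaw":0}]'
```

```text
time_s: 18.55
tcp_pos: [0.5717, 0.0649, 0.1164]
eef_rot: [177.7, 0.2, -7.5]
contact_force: [0.0, -0.2, -0.2]
gripper_width: 0.034
time_s: 18.63
tcp_pos: [0.5713, 0.0649, 0.1159]
eef_rot: [177.7, 0.3, -7.5]
contact_force: [-1.2, -0.5, -0.1]
gripper_width: 0.0348
```

```bash
python3 -m inch '[{"x":0.08,"y":0,"z":0,"yaw":0},{"x":0,"y":0,"z":0,"yaw":0},{"x":0,"y":0,"z":0,"yaw":0},{"x":0,"y":0,"z":0,"yaw":0},{"x":0,"y":0,"z":0,"yaw":0}]' -1 20
python3 -m inch '[{"x":0,"y":0,"z":0,"yaw":0}]'
```

```text
time_s: 19.05
tcp_pos: [0.5736, 0.065, 0.1157]
eef_rot: [177.7, 0.3, -7.5]
contact_force: [-1.1, 0.0, -0.6]
gripper_width: 0.0147
time_s: 19.13
tcp_pos: [0.5735, 0.065, 0.1157]
eef_rot: [177.7, 0.3, -7.5]
contact_force: [0.2, -0.7, -0.2]
gripper_width: 0.0145
```

```bash
python3 -m inch '[{"x":0,"y":0,"z":0,"yaw":1},{"x":0,"y":0,"z":0,"yaw":1},{"x":0,"y":0,"z":0,"yaw":1}]' -1 25
```

```text
time_s: 19.38
tcp_pos: [0.5736, 0.0653, 0.1157]
eef_rot: [177.8, -0.2, -19.8]
contact_force: [0.2, -0.1, -0.1]
gripper_width: 0.0143
```

```bash
python3 -m inch '[{"x":0,"y":0,"z":0,"yaw":1},{"x":0,"y":0,"z":0,"yaw":1},{"x":0,"y":0,"z":0,"yaw":1},{"x":0,"y":0,"z":0,"yaw":1},{"x":0,"y":0,"z":0,"yaw":1}]'
python3 -m inch '[{"x":0,"y":0,"z":0,"yaw":1},{"x":0,"y":0,"z":0,"yaw":1},{"x":0,"y":0,"z":0,"yaw":1},{"x":0,"y":0,"z":0,"yaw":1},{"x":0,"y":0,"z":0,"yaw":1}]'
python3 -m inch '[{"x":0,"y":0,"z":0,"yaw":1},{"x":0,"y":0,"z":0,"yaw":1},{"x":0,"y":0,"z":0,"yaw":1},{"x":0,"y":0,"z":0,"yaw":1},{"x":0,"y":0,"z":0,"yaw":1}]'
```

```text
time_s: 19.8
tcp_pos: [0.5737, 0.0655, 0.1157]
eef_rot: [178.1, -1.0, -40.8]
contact_force: [0.3, -0.4, -1.1]
gripper_width: 0.0141
time_s: 20.22
tcp_pos: [0.5741, 0.0657, 0.1157]
eef_rot: [178.7, -1.5, -61.9]
contact_force: [-0.3, 0.4, -1.0]
gripper_width: 0.0146
time_s: 20.63
tcp_pos: [0.5744, 0.0657, 0.1158]
eef_rot: [179.4, -1.9, -83.0]
contact_force: [-1.1, -0.6, -1.0]
gripper_width: 0.0139
```

Remaining 21.7°, about 5.2 rows.

```bash
python3 -m inch '[{"x":0,"y":0,"z":0,"yaw":1},{"x":0,"y":0,"z":0,"yaw":1},{"x":0,"y":0,"z":0,"yaw":1},{"x":0,"y":0,"z":0,"yaw":1},{"x":0,"y":0,"z":0,"yaw":0.9}]'
python3 -m inch '[{"x":0,"y":0,"z":0,"yaw":0},{"x":0,"y":0,"z":0,"yaw":0}]'
python3 cap.py k2; python3 kn.py k2
```

```text
time_s: 21.05
tcp_pos: [0.5745, 0.0657, 0.1157]
eef_rot: [-179.9, -1.9, -103.7]
contact_force: [0.0, -0.5, -1.9]
gripper_width: 0.014
time_s: 21.22
tcp_pos: [0.5746, 0.0657, 0.1157]
eef_rot: [-179.9, -1.9, -103.8]
contact_force: [0.2, -0.6, -0.6]
gripper_width: 0.0138
[[-0.971, 0.23, 0.061, 0.557], [0.238, 0.941, 0.241, -0.004], [-0.002, 0.248, -0.969, 0.257], [0.0, 0.0, 0.0, 1.0]] [0.57456806 0.065728   0.11574997] [ 0.0638983  -0.03611958 -0.14348495 -0.10721401 -0.10876906 -1.09178604]
bar 2548 0.1263500103450164 ((0.5759416222572327, 0.061994027346372604), (0.045838914811611176, 0.030660005286335945), 59.06103515625)
white 544 [0.5747 0.0688 0.1276] 76.18145114963265 ((0.5751751661300659, 0.0700715035200119), (0.03352067247033119, 0.03208001330494881), 76.40299224853516)
```

```bash
python3 -m inch '[{"x":0,"y":0,"z":0,"yaw":0.22},{"x":0,"y":0,"z":0,"yaw":0},{"x":0,"y":0,"z":0,"yaw":0}]'
python3 -m inch '[{"x":0,"y":0,"z":0,"yaw":0},{"x":0,"y":0,"z":0,"yaw":0},{"x":0,"y":0,"z":0,"yaw":0},{"x":0,"y":0,"z":0,"yaw":0}]' 0
python3 -m inch '[{"x":0,"y":0,"z":-0.5,"yaw":0},{"x":0,"y":0,"z":-1,"yaw":0},{"x":0,"y":0,"z":-1,"yaw":0},{"x":0,"y":0,"z":-1,"yaw":0},{"x":0,"y":0,"z":-1,"yaw":0}]'
python3 -m inch '[{"x":-1,"y":0,"z":-0.2,"yaw":0},{"x":-1,"y":0,"z":0,"yaw":0},{"x":-0.5,"y":0,"z":0,"yaw":0},{"x":0,"y":0,"z":0,"yaw":0},{"x":0,"y":0,"z":0,"yaw":0}]'
python3 cap.py k3; python3 kn.py k3
```

```text
time_s: 21.52
tcp_pos: [0.5746, 0.0657, 0.1158]
eef_rot: [-179.8, -1.9, -104.5]
contact_force: [-0.4, -0.3, -0.1]
gripper_width: 0.0137
time_s: 21.85
tcp_pos: [0.5748, 0.0655, 0.1161]
eef_rot: [-179.8, -1.9, -104.4]
contact_force: [0.7, 0.6, -0.2]
gripper_width: 0.0348
time_s: 22.27
tcp_pos: [0.5717, 0.0678, 0.2259]
eef_rot: [179.6, -2.4, -104.4]
contact_force: [-0.0, 1.7, 0.8]
gripper_width: 0.0438
time_s: 22.68
tcp_pos: [0.5906, 0.1311, 0.2372]
eef_rot: [-179.9, -2.0, -104.4]
contact_force: [-0.9, -0.7, 0.5]
gripper_width: 0.0437
[[-0.969, 0.241, 0.063, 0.572], [0.249, 0.939, 0.239, 0.062], [-0.002, 0.247, -0.969, 0.379], [0.0, 0.0, 0.0, 1.0]] [0.59059743 0.13109641 0.23716762] [ 0.78783725  0.56563322  0.30424104 -0.07417696 -0.02079584 -0.14036095]
k3 mark 173 [0.5836 0.1025 0.084 ]
bar 1148 0.12613220285035354 ((0.5735548734664917, 0.06397582590579987), (0.04661945626139641, 0.013791288249194622), 75.13934326171875)
white 223 [0.5764 0.075  0.1271] 75.4772087506487 ((0.576840877532959, 0.0750919058918953), (0.023481016978621483, 0.005433615297079086), 75.68446350097656)
```

View pics/k3.png

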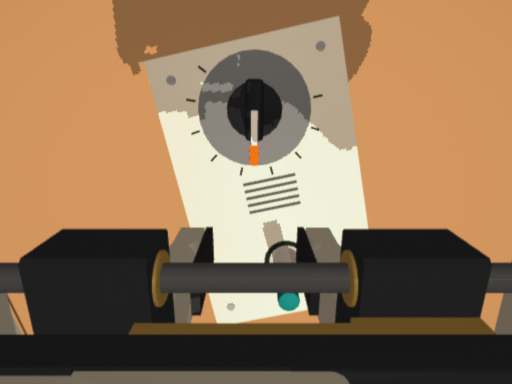

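k3: the white line (254,125) and orange mark (254,155) are in line. Measured, the pointer is at 75.1–75.7° and the mark at 75.4°. The marker stands in the well and the gripper is clear.

```bash
python3 -m inch '[{"x":0,"y":0,"z":-0.5,"yaw":0},{"x":0,"y":0,"z":0,"yaw":0},{"x":0,"y":0,"z":0,"yaw":0}]'
python3 -c "
from plant import r
print(r.close_job())"
```

```text
time_s: 22.98
tcp_pos: [0.5891, 0.1293, 0.2477]
eef_rot: [179.9, -2.1, -104.5]
contact_force: [0.5, -1.1, -0.7]
gripper_width: 0.0436
the job is handed in; nothing more can be done
None
```

The teal marker now stands cap up at the bottom of the mixer well. The speed knob has been turned about 97° clockwise to the orange mark and let go. I handed the job in at about 23 s, with the gripper open and clear.

**Marker:** the cap top measured 0.152 m above the table, against 0.150 m expected when fully seated. It leans slightly within the well's clearance. During the last push the TCP went about 5 mm below the expected seating height and about 5 N of side force showed, which I take as the marker touching the floor and slipping a little in the grip.

**Knob:** the pointer measured 75.1–75.7° in the world frame and the mark 75.4°. The mark stayed in place to within 1 mm, so the ring did not turn.

**Disagreement:** the fixed cameras placed the well about 2–4 mm away from where the wrist camera did. I worked from offsets measured within each view instead.

**Not checked:** I took no final measurement of the other markers, the bottle or the brush cup. I saw no sign of contact with any of them.

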